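# Shut and bolt the spring-hinged stencil frame

### The arm

A 6-joint arm with a two-finger parallel gripper is mounted at the origin on the work surface. World frame = base frame: x ahead of the robot, y to its left, z up, the work surface at z = 0. Lengths are in mm, angles in rad, forces in N, time in s.
With the tool pointing down it reaches from about 375 to 975 mm from the base axis. Payload 3.8 kg.
Tool frame: the origin (TCP) lies midway between the tips of the shut fingers; the grasp point (between the pads) lies 19 mm behind it (pinch_z is the distance from the TCP to the grasp point, in mm); z points along the fingers, y is the line along which they close (so a half turn about z gives the same grasp; the last joint's range is limited). The gripper opens to 88 mm and grips with 3 to 60 N. Pads are 18 mm wide; open, the fingers measure 123 mm over their backs; the gripper's body (75 mm by 187 mm) begins 45 mm behind the grasp point.
Start: joints at [1.165, 0.264, 1.604, -0, 1.274, -0.037], TCP at [243.332, 629.609, 218.406] pointing down, gripper open.
Joint ranges: [-2.63, 2.63], [-0.94, 2.18], [0.31, 2.57], [-1.31, 4.45], [0, 2.66], [-2.55, 2.55]. Speed limits (rad/s): [2.57, 2.57, 3.14, 3.14, 3.14, 3.14].

### API

Orientations are given as a unit quaternion [w, x, y, z].
In Python, from cell import * gives the robot as it stands.
- The arm moves only by the shell command python3 -m inch 'ROWS' [OPENING]. ROWS is a JSON object of lists of equal length, an entry for each row: "delta_pos": the shift along the tool's x, y, z each as a share of 30 mm, from -1 to 1, a list of three; "rot": the turn, a rotation vector about the tool's x, y, z each as a share of 0.15 rad, from -1 to 1, a list of three. In form: {"delta_pos": [[dx, dy, dz], ...], "rot": [[wx, wy, wz], ...]}. A call has 1 to 20 rows; each row shifts and turns the commanded pose from where the row before left it, along the tool's axes as they then stand; what a row does not reach is not made up. A row lasts 1/10 s, in which the tool goes at most 50 mm and 8.59 degrees, less where a joint would pass 70% of its speed; a pose out of reach is approached as far as the arm can. A call with a number of a shift or a turn outside -1 to 1 is refused whole. A call with a gripper value outside its range is refused whole. OPENING is the opening, from 0 (shut) to 1 (fully open), set as the call begins (- or left out, the last holds). The fingers move at their own pace and stop on an object; the grip force is fixed at half the most. Time passes only in rows, so rows that do not move let the fingers close. It gives the time, the measured TCP pose, the force, the opening and the grip force at its end, in the units of the state.
- get_obs(): the state, without advancing time (a new reading comes with each control period).
- capture(name): name is "scene" or "top" or "wrist"; returns a dict with "img" (400x640x3 uint8, red, green, blue), "z_map" (400x640 float32, mm along the optical axis (not along the pixel's ray), 0 where there is no reading), "K" (3x3 intrinsics, pixels), "position" and "attitude" of the camera in the world; the wrist camera has in their place "hand_eye" (4x4, takes a point from camera to tool coordinates, whose origin is the TCP and whose axes are the flange's). Camera axes: x right, y down, z forward; pixel columns grow to the right and rows downward; lengths in mm; the calibration is good to about 2 mm. The wrist camera is an equidistant fisheye: a pixel r from the principal point sees the ray r / f radians off the axis. A picture is of the moment at which its call begins: read the wrist's pose just before it.
- sign_off(): hands the job in; it is judged then, once.
The state is a dict: "clock": time; "q": joint angles; "joint_vel": joint speeds; "effort": joint torques, N m; "position": TCP position; "ee_rot": TCP orientation; "wrist_force": force on the tool from outside, world axes, zero at the start; "moment": the same for the moment, N m; "opening": finger opening in mm; "gripper_force": force on a finger pad.
Only numpy, scipy, OpenCV 4.12 (cv2) and the standard library are available. Lean on these libraries where they do the work, as an engineer would, in place of code of your own. Each camera call takes 0.05 s, during which the arm holds its last target. There are 200 camera calls.

### The job

Take the brush that was left lying on the printing board and lay it flat in the white tray. Then swing the stencil frame down against its springs until it is fully shut, and while holding it down slide its bolt fully home under the keeper, so that the frame stays shut when you let go. Never let the frame spring back up by itself, and do not disturb the jar, the canister or the tape roll.

Things in the scene. Friction and masses are not known exactly. Their poses are not given: they have to be found in the camera images.
- press: Plywood printing board, fixed to the bench, 250 (x) x 355 (y) x 18 mm thick; origin on its underside, board spans x -135..115, y -190..165 mm. It carries the stencil frame, hinged along its edge nearer the robot (hinge axis parallel to y, at x = -105, z = 30), and a steel keeper at its +y side. Two steel hinge blocks with coil springs there reach z = 42.
- hinge (a point): Point on the frame's hinge axis, mid-width; axes as the board's (y along the hinge axis, x away from the robot).
- frame (a joint): Hinge angle (rad) of the wooden stencil frame: 0 = shut (hard stop), 0.72 = fully open, where torsion springs hold it at the start. Shutting it takes about 4 N at the knob to begin, 8 N at the end; let go unbolted, it flies open. Frame 20 mm thick about the hinge axis, 240 mm wide, 215 mm from hinge to free edge. Shut, it lies 2 mm above the board: nothing may lie under it.
- guard (a point): Middle of the top inner edge of the guard, an upright wooden board 6 mm thick and 240 mm wide along the frame's free edge, 209 mm from the hinge axis, standing 56 mm above the frame's upper face and square to it. It moves with the frame. A gripper that reaches for the knob must lean with the open frame to clear it.
- bolt (a joint): Travel (m) of the slide bolt on the frame's upper face: 0 = withdrawn, 0.035 = fully home (end stop), sliding along the board's +y to the keeper. Starts at 0 to 0.006; friction 1.5 N, stays where left. Steel rod, 12 mm diameter, axis 20 mm above the frame's mid-plane; its end is at board y = 110 mm at 0, 145 mm at 0.035.
- keeper_mouth (a point): Entry of the steel keeper, a bridge on the board (52 mm in x, 20 mm in y): where the rod's axis enters with the frame shut. The bridge underside is 10 mm above this point, its top 16 mm, so the rod enters only with the frame within about 0.015 rad of shut; slid out early it strikes the bridge. Bolted, the frame rises back about 0.025 rad.
- knob (a point): Grip point on the bolt's black knob, a block 30 (x) x 16 (y) x 45 mm (z); z = frame's upward normal, y = sliding direction, x away from the hinge. 175 mm from the hinge axis, 40 mm above the frame's mid-plane: 30 mm above its face, 18 mm below the knob's top, 34 mm from the guard. Turns with the frame. Pinched along y, it both swings the frame and slides the bolt.
- brush: Flat wooden dye brush, 210 mm long, 50 to 100 g, 16 mm thick; origin mid-length on its underside, x towards the bristles. The handle is 18 mm wide, 16 mm high, x = -105 to 30 mm; ferrule 36 mm wide to x = 55, bristles 34 mm wide to 105. At the start it lies flat on the board, bristle half under the open frame, handle pointing out to the board's -y side; the handle at x = -70 to -40 is free from above.
- brush_tip (a point): Bristle end of the brush, 8 mm above its underside.
- brush_end (a point): Handle end of the brush, 8 mm above its underside.
- tray: White plastic open tray, fixed to the bench, 250 (x) x 140 (y) x 35 mm high, walls and floor 4-5 mm thick; origin at the centre of its underside, x along its length.
- jar: Bystander: amber glass jar with white lid, 84 mm diameter, 85 mm high; origin at the centre of its base.
- canister: Bystander: white plastic canister, 90 mm diameter, 130 mm high; origin at the centre of its base.
- tape: Bystander: roll of paper tape lying flat, 100 mm diameter, 24 mm high; origin at the centre of its base.
There are look-alikes about, which are no part of the job. What is meant by the brush is not yellow, and is the smaller of those in its own colour.

How it is judged (in metres and radians):
On the way, in this order (a step that is already met when the one before it is completed fails the run):
1. the brush lies flat in the tray (x of brush_tip in the frame of tray between -0.125 and 0.125 m and y of brush_tip in the frame of tray between -0.07 and 0.07 m and z of each of brush_tip, brush_end in the frame of tray below 0.03 m and x of brush_end in the frame of tray between -0.125 and 0.125 m and y of brush_end in the frame of tray between -0.07 and 0.07 m and linear speed of brush below 0.02 m/s), for 0.2 s.
2. the frame is held shut against its springs with the bolt not yet slid (value of joint frame below 0.04 rad and value of joint bolt below 0.018 m), for 0.1 s.
3. the bolt is home under the keeper (value of joint frame below 0.045 rad and value of joint bolt above 0.027 m), for 0.2 s.
At the end, for the whole second after the job is handed in: The brush lies still and flat in the tray, both its ends within the tray's outline and under 30 mm above its underside; the frame is shut (within 0.045 rad) and at rest, held by the bolt, which is at least 27 of its 35 mm out; nothing is held (all of step 1 and all of step 3 and velocity of joint frame below 0.05 rad/s); the robot touches nothing.
It fails at once if the frame flies up by itself (opening faster than 1.5 rad/s) (velocity of joint frame above 1.5 rad/s).
It fails at once if a bystander is moved by more than 20 mm or tipped (distance of any of jar, canister, tape from where it was at the start of the episode above 0.02 m or angle between any of jar, canister, tape's own z axis and vertical above 0.3 rad).
It also fails if it takes over 61 s, if anything falls off the work surface, if the arm or the gripper's body presses on something with over 40 N, if the wrist force passes 120 N, or if a joint passes its speed limit or range.

## Working session

There is one attempt and no reset: what is moved stays moved. The work goes in short steps, Python scripts to look and compute and a shell command to move; the robot and the scene stay as the last step left them, time stands still between calls to the robot, and variables do not carry over. Pictures are saved under pics/ and viewed, at most 12 in all, crops included, and the job is handed in when it is done.

```bash
ls; mkdir -p pics
cat > h.py <<'E'
from cell import *
import numpy as np, cv2, pickle
from scipy.spatial.transform import Rotation as R
def rot(a):
    a=np.array(a,float)
    return a if a.shape==(3,3) else R.from_quat(a[[1,2,3,0]]).as_matrix()
def cloud(c):
    K=c["K"];z=c["z_map"];v,u=np.mgrid[:400,:640]
    P=np.dstack([(u-K[0,2])/K[0,0]*z,(v-K[1,2])/K[1,1]*z,z])
    W=P@rot(c["attitude"]).T+np.array(c["position"]); W[z<=0]=np.nan
    return W
E
python3 - <<'E'
from h import *
o=get_obs();print({k:np.round(v,3) for k,v in o.items()})
for n in("scene","top"):
    c=capture(n);pickle.dump(c,open(n+".pkl","wb"));cv2.imwrite(f"pics/{n}0.png",c["img"][...,::-1]);print(c["K"],c["position"],c["attitude"])
E
```

```text
pics
{'clock': np.float64(0.0), 'q': array([ 1.165,  0.265,  1.605, -0.   ,  1.274, -0.037]), 'joint_vel': array([0.001, 0.001, 0.   , 0.   , 0.001, 0.   ]), 'effort': array([ 1.0000e-03, -5.0211e+01, -3.5688e+01,  7.3000e-02,  2.9000e-02,
       -0.0000e+00]), 'position': array([243.024, 628.933, 217.083]), 'ee_rot': array([-0.   ,  0.183,  0.983, -0.001]), 'wrist_force': array([-0.459,  0.078, -0.256]), 'moment': array([-0.013,  0.084, -0.016]), 'gripper_force': np.float64(0.0), 'opening': np.float64(88.128)}
[[489.32393006   0.         322.43343708]
 [  0.         489.32393006 197.35197555]
 [  0.           0.           1.        ]] [1177.76356055 1010.57687594 1091.09694634] [-0.12168975  0.28740494  0.8631196  -0.39700701]
[[389.23707022   0.         323.40211258]
 [  0.         389.23707022 202.39107125]
 [  0.           0.           1.        ]] [ 444.88143352   52.25442636 1143.74919387] [-0.0161276   0.70930994 -0.70435796  0.02234227]
```

View pics/scene0.png

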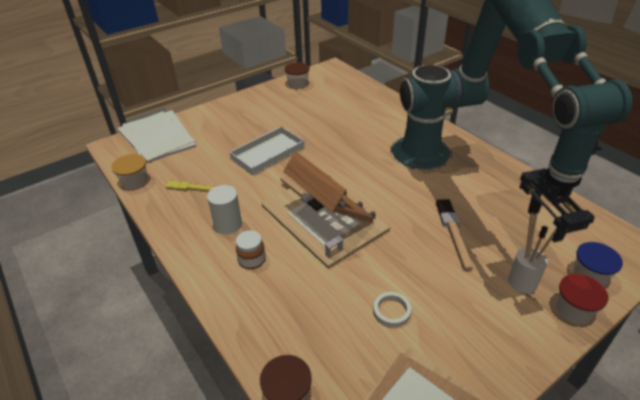

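View pics/top0.png

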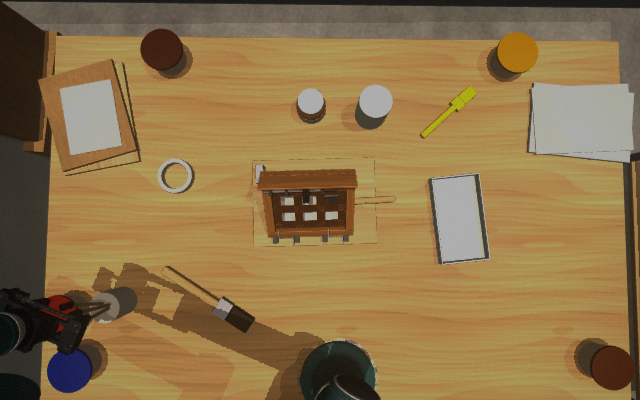

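Candidates for the brush in the top image:
- Wooden-handled brush on the board, handle at about (375,200).
- Larger wooden brush with dark bristles, at about (210,300).
- Yellow brush, at about (450,112).

The one on the board fits, because it isn't yellow, looks like the smaller wooden one and lies under the frame. I'll confirm that in a crop and measure it.

```bash
cat > m.py <<'E'
from h import *
c=pickle.load(open("top.pkl","rb"));W=cloud(c);im=c["img"]
crop=cv2.resize(im[145:275,240:500],None,fx=3,fy=3,interpolation=cv2.INTER_CUBIC);cv2.imwrite("pics/crop0.png",crop[...,::-1])
np.set_printoptions(precision=1,suppress=True)
for n,u,v in [("handle",375,199),("handleend",392,199),("table",410,220),("board",365,225),("board2",365,170),("traywall",433,200),("trayfloor",460,220),("guardtop L",262,176),("guardtop R",354,176),("knob",307,196),("jar",311,100),("can",376,100),("keeper",260,170),("bigbrush",210,295)]:
    print(n,im[v,u],np.nanmedian(W[v-1:v+2,u-1:u+2].reshape(-1,3),0))
# tray floor bright region
h=cv2.cvtColor(im,cv2.COLOR_RGB2HSV)
m=((h[...,1]<60)&(h[...,2]>120)).astype(np.uint8); m[:,:425]=0;m[:,500:]=0;m[:165]=0;m[275:]=0
print("tray px",cv2.minAreaRect(np.argwhere(m)[:,::-1].astype(np.float32)))
# brush handle above board
z=W[...,2];b=np.zeros(z.shape,bool);b[190:208,360:400]=True
m2=b&(z>12)&(abs(W[...,2]-34)<8);print("handle pts",W[m2][:,:].mean(0) if m2.any() else 0,m2.sum())
for u in range(360,400,4): print(u,np.round(W[192:208,u,2]).astype(float))
E
python3 m.py
```

```text
handle [175 148  86] [ 516.2 -104.9   34. ]
handleend [173 145  83] [ 516.6 -153.8   33.7]
table [172 123  70] [ 457.2 -212.5    2.4]
board [171 148  86] [441.7 -78.1  17.7]
board2 [172 146  85] [601.4 -78.   19.5]
traywall [79 73 61] [ 514.9 -273.6   27.3]
trayfloor [174 175 176] [ 458.1 -358.5    5.6]
guardtop L [113  68  29] [561.7 196.7 182.1]
guardtop R [117  71  34] [562.4 -30.7 190.7]
knob [39 31 19] [512.2  84.4 192.7]
jar [173 173 172] [785.7  79.3  85. ]
can [173 173 173] [772.5 -93.7 130.8]
keeper [169 160 154] [592.2 220.3  64. ]
bigbrush [82 59 31] [238.8 365.7  17.1]
tray px ((460.5307922363281, 218.25059509277344), (87.8662109375, 48.53014373779297), 82.99872589111328)
handle pts [ 514.8 -111.    33.3] 223
360 [17. 14. 21. 17. 18. 18. 31. 36. 33. 37. 33. 33. 18. 20. 21. 18.]
364 [18. 21. 19. 18. 19. 17. 33. 36. 31. 36. 33. 32. 15. 18. 20. 16.]
368 [19. 17. 16. 17. 19. 31. 36. 36. 36. 36. 34. 33. 15. 19. 19. 20.]
372 [15. 17. 15. 19. 12. 30. 32. 33. 37. 37. 32. 19. 18. 23. 20. 18.]
376 [ 1.  1. -1. -3.  1. 32. 33. 34. 35. 36. 31. -3.  3.  1. -0.  1.]
380 [ 3. -1.  3.  2. -3. 32. 37. 36. 38. 31. 33.  0.  2. -3. -1. -1.]
384 [-0.  0.  2.  5. 28. 32. 34. 36. 35. 34. 32. -1. -0.  4.  2. -1.]
388 [ 4.  1.  4. -2. 34. 36. 35. 34. 36. 34. 26. -1. -2. -0. -2.  1.]
392 [-3.  3.  0. -1. 33. 34. 32. 32. 34. 33.  3. -2. -1. -1. -2. -1.]
396 [-0. -0. -3.  0.  1.  1. -0.  1.  3.  0. -3. -3. -2. -3.  4. -0.]
```

View pics/crop0.png

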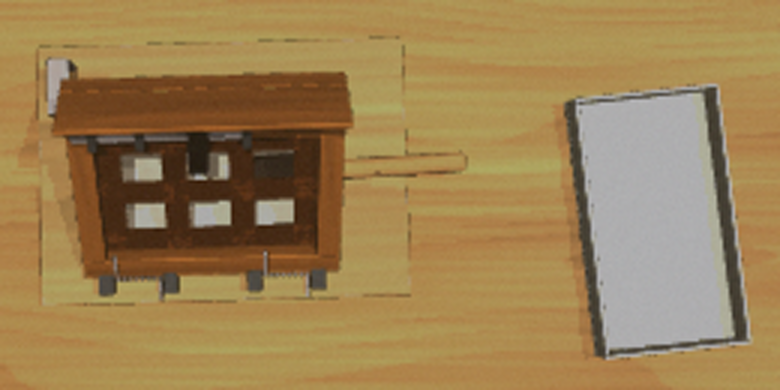

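The crop shows a wooden handle at crop (400,165) and black bristles seen through the right-hand window at (272,163). That makes it the small, non-yellow brush on the board. The tray is clear at (658,222).

```bash
cat >> h.py <<'E'
np.set_printoptions(precision=2,suppress=True)
def ray(c,u,v,z):
    K=c["K"];d=rot(c["attitude"])@np.array([(u-K[0,2])/K[0,0],(v-K[1,2])/K[1,1],1]);p=np.array(c["position"])
    return p+d*(z-p[2])/d[2]
def todo(p,Rt=None):
    "units still to go (tool axes) to TCP p and orientation Rt"
    o=get_obs();Q=rot(o["ee_rot"]);d=Q.T@(np.array(p)-o["position"])/30
    print("now",o["position"],"units",d, "rot",(R.from_matrix(Q.T@Rt).as_rotvec()/.15 if Rt is not None else ""), "z",Q[:,2],"y",Q[:,1])
E
cat > m2.py <<'E'
from h import *
c=pickle.load(open("top.pkl","rb"));W=cloud(c)
def quad(cr,z):
    P=np.array([ray(c,240+(u+.5)/3-.5,145+(v+.5)/3-.5,z) for u,v in cr])[:,:2];print(P.tolist());return P
B=quad([(38,45),(404,38),(410,295),(40,303)],18)
T=quad([(568,101),(717,86),(748,342),(605,357)],35)
yb=(B[0]-B[1]+B[3]-B[2]);yb/=np.linalg.norm(yb);xb=np.array([yb[1],-yb[0]])
ctr=B.mean(0);org=ctr+10*xb+12.5*yb
print("board sizes",np.linalg.norm(B[0]-B[1]),np.linalg.norm(B[1]-B[2]),"yaw",np.arctan2(xb[1],xb[0]),"origin",org,"hinge",org-105*xb)
xt=(T[0]-T[3]+T[1]-T[2]);print("tray c",T.mean(0),"yaw",np.arctan2(xt[1],xt[0]),np.linalg.norm(T[0]-T[1]),np.linalg.norm(T[1]-T[2]))
z=W[...,2];b=np.zeros(z.shape,bool);b[190:208,360:400]=True;m=b&(z>26)&(z<42);v,u=np.nonzero(m)
P=np.array([ray(c,a,d,34)[:2] for a,d in zip(u,v)])
l=cv2.fitLine(P.astype(np.float32),2,0,.01,.01).ravel();print("brush dir",l[:2],"pt",l[2:],"y range",P[:,1].min(),P[:,1].max())
# keeper and guard depths
for n,r in(("guard",(slice(170,182),slice(262,354))),("keeper",(slice(164,184),slice(254,266)))):
    Q=W[r].reshape(-1,3);print(n,np.nanpercentile(Q,[5,50,95],axis=0))
E
python3 m2.py
```

```text
[[629.2075112680214, 250.16185027941702], [638.9981489027097, -105.18619612294538], [390.0619571940763, -110.8711388658705], [380.18627673323056, 244.09682676365475]]
[[576.6365100787897, -259.84009590060924], [592.1996528255405, -403.0915531763409], [348.58456700767033, -428.9017102711065], [333.68278136050685, -292.956217993163]]
board sizes 355.4828978548325 249.0010966168378 yaw 0.027679645358367654 origin [519.26  82.32] hinge [414.3   79.42]
tray c [ 462.78 -346.2 ] yaw 0.12051883215393963 144.09438373433056 244.97851793025595
brush dir [ 0.07 -1.  ] pt [ 514.79 -110.87] y range -162.1138166840178 -61.870013072886685
guard [[548.   -18.5  166.17]
 [563.5   83.1  184.9 ]
 [579.99 188.08 202.6 ]]
keeper [[544.85 189.68  16.08]
 [577.43 219.16  66.47]
 [613.24 244.67 201.66]]
```

```bash
python3 -m inch '{"delta_pos":[[0,0,-1],[0,0,-1],[0,0,-1],[0,0,0],[0,0,0],[0,0,0],[0,0,0],[0,0,0],[0,0,0]],"rot":[[0,0,0.84],[0,0,0.84],[0,0,0.84],[0,0,0.84],[0,0,0.84],[0,0,0.84],[0,0,0.84],[0,0,0.84],[0,0,0.84]]}' 0.5
python3 - <<'E'
from h import *
a=.07;y=np.array([np.cos(a),np.sin(a),0]);z=np.array([0,0,-1.]);Rt=np.c_[np.cross(y,z),y,z]
todo([515.5,-121,110],Rt)
E
```

```text
clock: 1.0
position: [243.2, 629.3, 307.6]
ee_rot: [0.0, 0.685, 0.729, -0.001]
wrist_force: [-0.3, 0.8, 1.1]
opening: 44.1
gripper_force: 0.0
now [243.18 629.27 307.57] units [-25.52   7.49   6.61] rot [-0.    0.01 -0.05] z [-0. -0. -1.] y [ 1.    0.06 -0.  ]
```

```bash
Z='' ; python3 -m inch '{"delta_pos":[[-1,0.3,0],[-1,0.3,0],[-1,0.3,0],[-1,0.3,0],[-1,0.3,0],[-1,0.3,0],[-1,0.3,0],[-1,0.3,0],[-1,0.3,0],[-1,0.3,0],[-1,0.3,0],[-1,0.3,0],[-1,0.3,0],[-1,0.3,0],[-1,0.3,0],[-1,0.3,0],[-1,0.3,0],[-1,0.3,0],[-1,0.3,0],[-1,0.3,0]],"rot":[[0,0,0],[0,0,0],[0,0,0],[0,0,0],[0,0,0],[0,0,0],[0,0,0],[0,0,0],[0,0,0],[0,0,0],[0,0,0],[0,0,0],[0,0,0],[0,0,0],[0,0,0],[0,0,0],[0,0,0],[0,0,0],[0,0,0],[0,0,0]]}'
python3 -m inch '{"delta_pos":[[-1,0.25,0],[-1,0.25,0],[-1,0.25,0],[-1,0.25,0],[-1,0.25,0],[-0.5,0.25,0],[0,0,1],[0,0,1],[0,0,1],[0,0,1],[0,0,1],[0,0,1],[0,0,0],[0,0,0]],"rot":[[0,0,0],[0,0,0],[0,0,0],[0,0,0],[0,0,0],[0,0,0],[0,0,0],[0,0,0],[0,0,0],[0,0,0],[0,0,0],[0,0,0],[0,0,0],[0,0,0]]}'
python3 - <<'E'
from h import *
a=.07;y=np.array([np.cos(a),np.sin(a),0]);z=np.array([0,0,-1.]);Rt=np.c_[np.cross(y,z),y,z]
todo([515.5,-121,10],Rt)
c=capture("wrist");cv2.imwrite("pics/w1.png",c["img"][...,::-1])
E
```

```text
clock: 3.0
position: [463.6, 41.9, 308.0]
ee_rot: [-0.0, 0.683, 0.731, -0.0]
wrist_force: [0.1, 1.7, 0.1]
opening: 44.4
gripper_force: 0.0
clock: 4.4
position: [519.5, -117.8, 128.2]
ee_rot: [-0.001, 0.683, 0.731, -0.0]
wrist_force: [-0.2, 0.2, 0.1]
opening: 44.2
gripper_force: 0.0
now [ 519.45 -117.83  128.2 ] units [-0.1  -0.13  3.94] rot [-0.01 -0.   -0.01] z [-0.  0. -1.] y [ 1.    0.07 -0.  ]
```

View pics/w1.png

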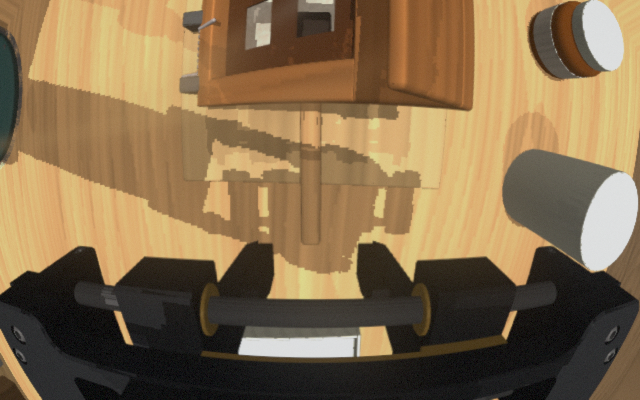

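The handle, at about (312,200), runs midway between the fingers at (258,250) and (372,250), so I'll descend and grip.

```bash
python3 -m inch '{"delta_pos":[[-0.1,-0.13,1],[0,0,1],[0,0,1],[0,0,0.5],[0,0,0.4],[0,0,0],[0,0,0]],"rot":[[0,0,0],[0,0,0],[0,0,0],[0,0,0],[0,0,0],[0,0,0],[0,0,0]]}'
python3 -m inch '{"delta_pos":[[0,0,0],[0,0,0],[0,0,0],[0,0,0],[0,0,0],[0,0,0],[0,0,0]],"rot":[[0,0,0],[0,0,0],[0,0,0],[0,0,0],[0,0,0],[0,0,0],[0,0,0]]}' 0
python3 -m inch '{"delta_pos":[[0,0,-0.5],[0,0,-0.5],[-0.5,0,-0.2],[-1,0,0],[-1,0,0],[-1,0,0],[-1,0,0],[-0.5,0,0],[0,0,0]],"rot":[[0,0,0],[0,0,0],[0,0,0],[0,0,0],[0,0,0],[0,0,0],[0,0,0],[0,0,0],[0,0,0]]}'
python3 - <<'E'
from h import *
c=capture("wrist");cv2.imwrite("pics/w2.png",c["img"][...,::-1])
E
```

```text
clock: 5.15
position: [517.3, -121.9, 12.6]
ee_rot: [0.001, 0.683, 0.731, 0.0]
wrist_force: [-0.1, 0.4, 0.6]
opening: 43.8
gripper_force: 0.0
clock: 5.85
position: [516.5, -121.8, 11.9]
ee_rot: [0.0, 0.683, 0.731, 0.0]
wrist_force: [-0.2, -1.1, 3.7]
opening: 16.4
gripper_force: 30.0
clock: 6.75
position: [526.6, -273.7, 48.1]
ee_rot: [0.001, 0.684, 0.73, 0.0]
wrist_force: [-0.4, -0.3, -1.2]
opening: 16.5
gripper_force: 30.0
```

View pics/w2.png

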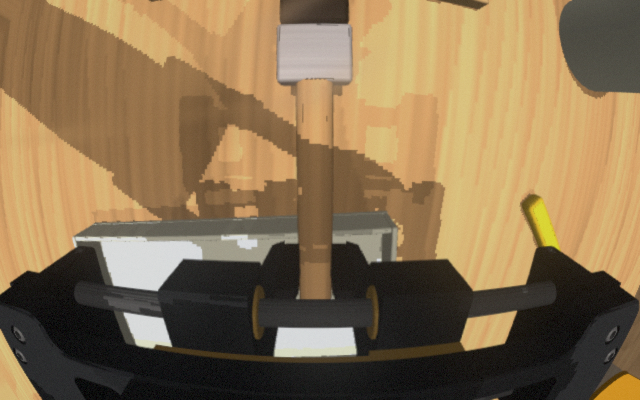

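The brush is held straight between the fingers: handle at (315,200), ferrule at (315,55). Next I'll lift and turn it to line up with the tray.

```bash
python3 -m inch '{"delta_pos":[[0,0,-1],[0,0,-1],[0,0,-0.8],[0,0,0],[0,0,0],[0,0,0],[0,0,0],[0,0,0],[0,0,0],[0,0,0],[0,0,0],[0,0,0],[0,0,0],[0,0,0],[0,0,0],[0,0,0]],"rot":[[0,0,0],[0,0,0.4],[0,0,0.8],[0,0,0.8],[0,0,0.8],[0,0,0.8],[0,0,0.8],[0,0,0.8],[0,0,0.8],[0,0,0.8],[0,0,0.8],[0,0,0.8],[0,0,0.8],[0,0,0.8],[0,0,0.1],[0,0,0]]}'
python3 - <<'E'
from h import *
a=.12-np.pi/2;y=np.array([np.cos(a),np.sin(a),0]);z=np.array([0,0,-1.]);Rt=np.c_[np.cross(y,z),y,z]
todo([398.3,-354,70],Rt)
E
```

```text
clock: 8.4
position: [526.0, -270.0, 131.2]
ee_rot: [-0.0, 0.998, 0.064, -0.0]
wrist_force: [-0.5, -0.1, -1.4]
opening: 16.3
gripper_force: 30.0
now [ 526.05 -269.98  131.23] units [-4.58  2.24  2.04] rot [-0.    0.    0.05] z [-0.  0. -1.] y [ 0.13 -0.99 -0.  ]
```

```bash
python3 -m inch '{"delta_pos":[[-0.7,0.35,0],[-0.8,0.4,0],[-0.8,0.4,0],[-0.8,0.4,0],[-0.8,0.4,0],[-0.68,0.29,0],[0,0,0.7],[0,0,0.7],[0,0,0.6],[0,0,0],[0,0,0]],"rot":[[0,0,0],[0,0,0],[0,0,0],[0,0,0],[0,0,0],[0,0,0],[0,0,0],[0,0,0],[0,0,0],[0,0,0],[0,0,0]]}'
python3 - <<'E'
from h import *
a=.12-np.pi/2;y=np.array([np.cos(a),np.sin(a),0]);z=np.array([0,0,-1.]);Rt=np.c_[np.cross(y,z),y,z]
todo([398.3,-354,10],Rt)
c=capture("top");W=cloud(c)
cv2.imwrite("pics/t2.png",cv2.resize(c["img"][145:290,400:530],None,fx=4,fy=4)[...,::-1])
E
```

```text
clock: 9.5
position: [398.1, -354.4, 71.4]
ee_rot: [-0.0, 0.998, 0.063, -0.0]
wrist_force: [0.4, 0.8, 0.0]
opening: 16.3
gripper_force: 30.0
now [ 398.13 -354.42   71.38] units [ 0.01 -0.01  2.05] rot [-0.01  0.    0.04] z [-0.  0. -1.] y [ 0.12 -0.99 -0.  ]
```

View pics/t2.png

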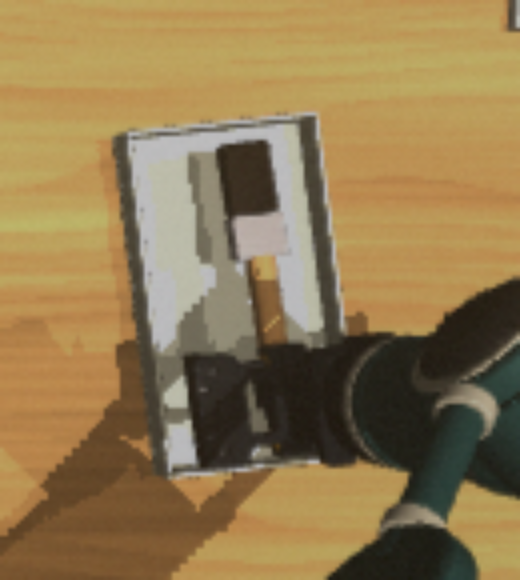

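The brush hangs inside the tray outline and parallel to its long side, with the bristle tip at (247,143) and the far wall at about y=122. Next: lower, release, rise.

```bash
python3 -m inch '{"delta_pos":[[0,0,0.7],[0,0,0.7],[0,0,0.4],[0,0,0.2],[0,0,0.1],[0,0,0],[0,0,0]],"rot":[[0,0,0],[0,0,0],[0,0,0],[0,0,0],[0,0,0],[0,0,0],[0,0,0]]}'
python3 -m inch '{"delta_pos":[[0,0,0],[0,0,0],[0,0,0],[0,0,0],[0,0,0]],"rot":[[0,0,0],[0,0,0],[0,0,0],[0,0,0],[0,0,0]]}' 0.45
python3 -m inch '{"delta_pos":[[0,0,-0.5],[0,0,-1],[0,0,-1],[0,0,-1],[0,0,-1],[0,0,-1],[0,0,-1],[0,0,-1],[0,0,-1],[0,0,-1]],"rot":[[0,0,0],[0,0,0],[0,0,0],[0,0,0],[0,0,0],[0,0,0],[0,0,0],[0,0,0],[0,0,0],[0,0,0]]}'
python3 - <<'E'
from h import *
c=capture("top");W=cloud(c);z=W[...,2];h=cv2.cvtColor(c["img"],cv2.COLOR_RGB2HSV)
cv2.imwrite("pics/t3.png",cv2.resize(c["img"][145:290,400:530],None,fx=4,fy=4)[...,::-1])
m=np.zeros(z.shape,bool);m[182:255,440:482]=1;m&=(h[...,1]>60)|(c["img"].max(2)<70)
P=W[m];P=P[~np.isnan(P).any(1)];d=np.array([np.cos(.12),np.sin(.12)]);q=(P[:,:2]-[462.8,-346.2]);a=q@d;b=q@[-d[1],d[0]]
for lo in range(-125,126,25):
    s=(a>=lo)&(a<lo+25);print(lo,s.sum(),np.median(b[s]) if s.any() else "",np.median(P[s,2]) if s.any() else "")
E
```

```text
clock: 10.25
position: [398.8, -355.5, 9.2]
ee_rot: [0.001, 0.998, 0.062, 0.0]
wrist_force: [0.4, -0.2, -0.9]
opening: 16.3
gripper_force: 30.0
clock: 10.75
position: [398.3, -354.9, 8.5]
ee_rot: [0.0, 0.998, 0.062, 0.0]
wrist_force: [-0.0, -0.1, 0.2]
opening: 39.5
gripper_force: 0.0
clock: 11.75
position: [398.0, -354.6, 296.0]
ee_rot: [0.0, 0.998, 0.062, 0.0]
wrist_force: [-0.0, 0.5, 0.3]
opening: 39.7
gripper_force: 0.0
-125 12 0.9678594400716138 19.50612460700961
-100 69 1.1732188746495094 19.29087681611395
-75 70 1.7383802060958722 18.81501166432747
-50 71 -0.9043743457898475 18.82946173523942
-25 83 -0.7304587928913178 17.979271482438207
0 84 -1.7155956007336153 18.624697486764717
25 33 -69.29691406566016 16.754773271425393
50 108 -3.151546153521628 17.961603377629444
75 138 -3.3958349992772696 17.680527580393118
100 18 0.545956408459945 16.82921213391228
125 0
```

View pics/t3.png

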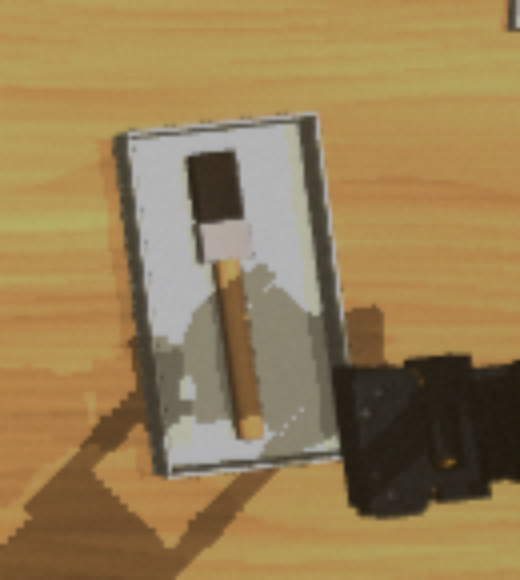

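The brush lies flat in the tray, from (215,155) to (250,435), inside the walls and with its top at about 18 mm. Now I'll measure the knob's y from the black pixels at knob height.

Run:
```python
from h import *
c=capture("top");W=cloud(c);im=c["img"].astype(int)
print(im[186:204:2,296:320].max(2))
hin=np.array([414.3,79.4,30]);yw=.0277
xb=np.array([np.cos(yw),np.sin(yw),0]);yb=np.array([-xb[1],xb[0],0]);zb=np.array([0,0,1.])
m=np.zeros(im.shape[:2],bool);m[184:206,296:320]=1;m&=im.max(2)<60
L=(W[m]-hin)@np.c_[xb,yb,zb];L=L[~np.isnan(L).any(1)];t=.72
r=L[:,0]*np.cos(t)+L[:,2]*np.sin(t);h=-L[:,0]*np.sin(t)+L[:,2]*np.cos(t)
k=(r>155)&(r<195)&(h>20)&(h<65);print(k.sum(),"y",np.percentile(L[k,1],[3,25,50,75,97]),"r",np.percentile(r[k],[5,50,95]),"h",np.percentile(h[k],[5,50,95]))
kt=k&(h>52);print("top only",kt.sum(),np.percentile(L[kt,1],[3,50,97]),np.median(h[kt]),np.percentile(r[kt],[3,50,97]))
```

```text
[[125 125 124 126 126 126 124 125 125 126 126 127 130 128 128 128 126 123
  123 123 124 124 124 124]
 [147 144 145 141 142 139 134 135 132 132 129 130 138 139 140 138 137 133
  130 130 127 132 125 123]
 [ 86  86  85  88  85  81  63  41  38  39  39  41  41  62  81  79  82  79
   88 125 124 123 124 120]
 [ 57  53  52  53  52  53  43  37  42  44  38  40  38  42  50  51  66  63
   63  68  67  66  65  48]
 [ 81  78  70  70  71  67  46  44  44  42  42  41  45  42  56  72  72  69
   70  65  67  63  66  77]
 [ 72  69  65  63  68  68  78  38  44  39  40  40  42  63 110 108 110 119
  116 113  76  66  70  70]
 [ 65  65  65  65  65  68  79  42  38  39  41  42  43  67 109 111 116 178
  179 173  98  69  71  70]
 [ 65  64  65  65  65  73 110  43  40  40  41  41  41  66 111 109 117 179
  179 173 119  72  71  69]
 [ 66  64  67  64  64  68  89  49  43  56  56  56  51  89 108 110 119 179
  176 174 116  71  71  71]]
91 y [-1.96  1.97  5.19  9.48 12.52] r [164.82 181.44 190.2 ] h [28.1  57.43 60.31]
top only 64 [-0.43  6.02 12.46] 58.306231021756986 [162.86 177.75 190.01]
```

```bash
cat >> h.py <<'E'
hin=np.array([414.3,79.4,30]);yw=.0277
xb=np.array([np.cos(yw),np.sin(yw),0]);yb=np.array([-xb[1],xb[0],0]);zb=np.array([0,0,1.])
def knob(t,yk=6.,back=0):
    u=np.cos(t)*xb+np.sin(t)*zb;n=-np.sin(t)*xb+np.cos(t)*zb
    Rt=np.c_[u,-yb,-n]; return hin+175*u+40*n+yk*yb+(19-back)*(-n),Rt
E
python3 -c "
from h import *
p,Q=knob(.72,back=90);print(p);todo(p,Q)
p,Q=knob(0,back=90);todo(p,Q)"
python3 -m inch '{"delta_pos":[[0.6,0,0],[1,0,0],[0.9,0,0],[0,0,0],[0,0,0],[0,0,0],[0,0,0]],"rot":[[0,0,0.3],[0,0,0.3],[0,0.5,0],[0,0.8,0],[0,0.8,0],[0,0.8,0],[0,0.8,0]]}'
python3 -c "
from h import *
p,Q=knob(.72,back=90);todo(p,Q);print(get_obs()['q'])"
```

```text
[472.49  87.01 228.84]
now [ 400.15 -356.68  300.16] units [  4.2  -14.4    2.29] rot [-0.18  4.75  0.63] z [ 0.01 -0.01 -1.  ] y [ 0.12 -0.99  0.01]
now [ 400.15 -356.68  300.16] units [  8.05 -14.05   5.24] rot [ 0.05 -0.05  0.64] z [ 0.01 -0.01 -1.  ] y [ 0.12 -0.99  0.01]
clock: 12.55
position: [472.9, -349.1, 293.9]
ee_rot: [-0.004, 0.961, 0.016, 0.276]
wrist_force: [0.3, 1.3, -1.0]
opening: 39.5
gripper_force: 0.0
now [ 472.91 -349.14  293.85] units [ -0.73 -14.53   2.07] rot [-0.02  1.07  0.04] z [ 0.53  0.02 -0.85] y [ 0.03 -1.    0.  ]
[-0.96 -0.18  2.03  0.54  1.03  0.36]
```

```bash
python3 -m inch '{"delta_pos":[[0,-0.7,0],[0,-1,0],[0,-1,0],[0,-1,0],[0,-1,0],[0,-1,0],[0,-1,0],[0,-1,0],[0,-1,0],[0,-1,0],[0,-1,0],[0,-1,0],[0,-1,0],[0,-1,0],[0,-0.8,0],[0,0,0],[0,0,0]],"rot":[[0,0.5,0],[0,0.5,0],[0,0,0],[0,0,0],[0,0,0],[0,0,0],[0,0,0],[0,0,0],[0,0,0],[0,0,0],[0,0,0],[0,0,0],[0,0,0],[0,0,0],[0,0,0],[0,0,0],[0,0,0]]}'
python3 -c "
from h import *
p,Q=knob(.72,back=90);todo(p,Q);print(get_obs()['q'])"
```

```text
clock: 14.25
position: [457.6, 86.0, 292.6]
ee_rot: [-0.006, 0.939, 0.017, 0.345]
wrist_force: [0.2, 0.2, -0.6]
opening: 40.0
gripper_force: 0.0
now [457.63  86.04 292.63] units [-1.   -0.02  1.94] rot [-0.04  0.11  0.05] z [ 0.65  0.02 -0.76] y [ 0.04 -1.    0.  ]
[ 0.23 -0.69  2.4  -0.18  0.74  1.85]
```

```bash
python3 -m inch '{"delta_pos":[[-0.2,0,0.4],[-0.4,0,0.6],[-0.4,0,0.6],[0,0,0.35],[0,0,0],[0,0,0]],"rot":[[0,0.1,0.05],[0,0,0],[0,0,0],[0,0,0],[0,0,0],[0,0,0]]}'
python3 - <<'E'
from h import *
p,Q=knob(.72,back=0);todo(p,Q);print(get_obs()['q'])
c=capture("wrist");cv2.imwrite("pics/w4.png",c["img"][...,::-1])
E
```

```text
clock: 14.85
position: [474.2, 84.4, 229.6]
ee_rot: [-0.007, 0.936, 0.011, 0.352]
wrist_force: [-0.1, -0.4, 0.2]
opening: 39.5
gripper_force: 0.0
now [474.21  84.36 229.56] units [-0.06 -0.08  2.98] rot [-0.01  0.   -0.03] z [ 0.66  0.02 -0.75] y [ 0.02 -1.   -0.  ]
[ 0.21 -0.61  2.48 -0.23  0.57  1.91]
```

View pics/w4.png

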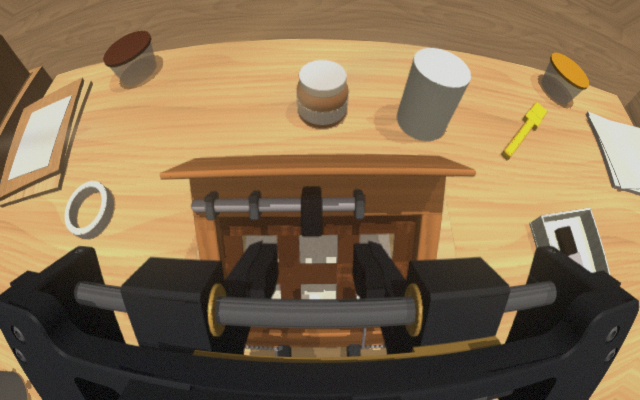

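Run:
```python
from h import *
c=pickle.load(open("top.pkl","rb"));W=cloud(c);L=(W-hin)@np.c_[xb,yb,zb];t=.72
r=L[...,0]*np.cos(t)+L[...,2]*np.sin(t);h=-L[...,0]*np.sin(t)+L[...,2]*np.cos(t)
np.set_printoptions(linewidth=220)
print("y",np.round(L[191,264:332:2,1]))
for v in range(188,199): print(v,np.round(h[v,264:332:2]).astype(int), int(np.nanmedian(r[v,264:332])))
```

```text
y [111. 106. 101.  95.  91.  86.  81.  76.  71.  65.  61.  55.  51.  46.  41.  36.  31.  26.  21.  15.   9.   5.  -0.  -5. -10. -15. -20. -25. -30. -35. -40. -46. -51. -56.]
188 [                  64                   66                   65                   66                   66                   68                   68                   66                   67                   69
                   67                   65                   66                   67                   66                   67                   66                   66                   65                   67
                   67                   66 -9223372036854775808                   66                   66                   66                   67                   67                   67                   64
                   68                   67                   64                   63] 212
189 [69 69 66 66 67 64 68 67 67 68 65 68 67 64 67 68 69 22 26 24 41 41 41 26 26 25 27 26 22 31 11 12 13  7] 198
190 [26 25 25 33 24 25 26 27 23 27 28 32 27 25 24 26 29 26 29 23 45 43 45 27 25 28 24 2
[... 997 characters left out ...]
 -80                  -81                  -77                  -80                  -77                   -5                   -5                   -5                   -7                  -78
                   57                   57                   59                  -80                  -80                  -79                   -3 -9223372036854775808                   -6                   -7
                   -4                  -69                  -68                  -70] 129
198 [ 12   8   7  12  -2  -4  -2  -6 -80 -79 -78 -82 -78 -77 -80  -4  -6  -7  -3 -78  57  58  58 -76 -80 -79  -3  -3  -7  -2  -4 -64 -65 -66] 125<stdin>:6: RuntimeWarning: invalid value encountered in cast
```

The knob at (312,210) lies between the fingers at (258,255) and (372,255). The guides reach 32 mm above the frame's mid-plane, so the fingertips should stop at about 36 mm to clear them while the bolt slides. That means gripping the upper part of the knob.

```bash
python3 -m inch '{"delta_pos":[[0,-0.08,0.7],[-0.06,0,0.7],[0,0,0.5],[0,0,0.4],[0,0,0.18],[0,0,0],[0,0,0]],"rot":[[0,0,0],[0,0,0],[0,0,0],[0,0,0],[0,0,0],[0,0,0],[0,0,0]]}' 0.36
python3 -m inch '{"delta_pos":[[0,0,0],[0,0,0],[0,0,0],[0,0,0],[0,0,0]],"rot":[[0,0,0],[0,0,0],[0,0,0],[0,0,0],[0,0,0]]}' 0
python3 - <<'E'
from h import *
p,Q=knob(.72,back=15);todo(p,Q);print(get_obs()['q'])
c=capture("wrist");cv2.imwrite("pics/w5.png",c["img"][...,::-1])
E
```

```text
clock: 15.6
position: [522.0, 90.0, 173.4]
ee_rot: [-0.007, 0.936, 0.012, 0.353]
wrist_force: [0.5, 0.2, -0.5]
opening: 31.8
gripper_force: 0.0
clock: 16.1
position: [522.1, 90.1, 173.3]
ee_rot: [-0.007, 0.936, 0.012, 0.353]
wrist_force: [-2.0, -1.5, 3.8]
opening: 14.4
gripper_force: 30.0
now [522.05  90.1  173.26] units [-0.02  0.06  0.02] rot [-0.03 -0.01 -0.02] z [ 0.66  0.02 -0.75] y [ 0.03 -1.   -0.  ]
[ 0.2  -0.4   2.48 -0.31  0.36  1.99]
```

View pics/w5.png

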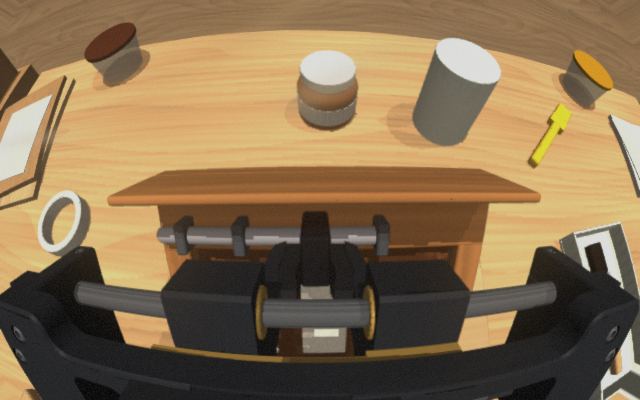

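The knob is pinched (31→14 mm, 30 N) and the guard and guides are clear. I'll swing down on the arc in steps of 0.04 rad: x +0.043, z +0.234 and rotation -0.267 per row.

```bash
python3 -m inch '{"delta_pos":[[0.043,0,0.234],[0.043,0,0.234],[0.043,0,0.234],[0.043,0,0.234],[0.043,0,0.234],[0.043,0,0.234],[0.043,0,0.234],[0.043,0,0.234],[0.043,0,0.234]],"rot":[[0,-0.267,0],[0,-0.267,0],[0,-0.267,0],[0,-0.267,0],[0,-0.267,0],[0,-0.267,0],[0,-0.267,0],[0,-0.267,0],[0,-0.267,0]]}'
python3 - <<'E'
from h import *
p,Q=knob(.36,back=15);todo(p,Q);p,Q=knob(0,back=15);todo(p,Q)
E
```

```text
clock: 17.05
position: [565.4, 91.9, 125.7]
ee_rot: [-0.005, 0.984, 0.013, 0.178]
wrist_force: [-2.8, 0.6, 4.8]
opening: 14.1
gripper_force: 30.0
now [565.41  91.85 125.73] units [-0.01  0.08  0.01] rot [-0.03  0.01 -0.01] z [ 0.35  0.01 -0.94] y [ 0.03 -1.   -0.01]
now [565.41  91.85 125.73] units [0.04 0.09 2.14] rot [-0.04 -2.39 -0.  ] z [ 0.35  0.01 -0.94] y [ 0.03 -1.   -0.01]
```

Tracking is excellent; continuing to shut.

```bash
python3 -m inch '{"delta_pos":[[0.043,0,0.234],[0.043,0,0.234],[0.043,0,0.234],[0.043,0,0.234],[0.043,0,0.234],[0.043,0,0.234],[0.043,0,0.234],[0.043,0,0.234],[0.043,0,0.234],[0,0,0.05],[0,0,0.05],[0,0,0]],"rot":[[0,-0.267,0],[0,-0.267,0],[0,-0.267,0],[0,-0.267,0],[0,-0.267,0],[0,-0.267,0],[0,-0.267,0],[0,-0.267,0],[0,-0.267,0],[0,0,0],[0,0,0],[0,0,0]]}'
python3 - <<'E'
from h import *
p,Q=knob(0,back=15);todo(p,Q);print(get_obs()["wrist_force"])
E
```

```text
clock: 18.25
position: [589.7, 92.7, 65.4]
ee_rot: [-0.003, 1.0, 0.014, 0.0]
wrist_force: [-6.0, -1.0, 14.5]
opening: 14.4
gripper_force: 30.0
now [589.67  92.72  65.37] units [-0.02  0.08 -0.02] rot [-0.03 -0.    0.  ] z [ 0.    0.01 -1.  ] y [ 0.03 -1.   -0.01]
[-5.95 -1.01 14.51]
```

```bash
python3 -m inch '{"delta_pos":[[0,0,0.05],[0,0,0.05],[0,0,0]],"rot":[[0,0,0],[0,0,0],[0,0,0]]}'
python3 - <<'E'
from h import *
c=capture("scene");W=cloud(c);L=(W-hin)@np.c_[xb,yb,zb]
m=(L[...,0]>195)&(L[...,0]<222)&(abs(L[...,1])<115)&(L[...,2]>50)
print("guard top z above hinge",np.percentile(L[m][:,2],[50,90,97]),"x",np.median(L[m][:,0]),m.sum())
E
```

```text
clock: 18.55
position: [590.0, 92.8, 64.8]
ee_rot: [-0.003, 1.0, 0.014, 0.001]
wrist_force: [-10.5, -2.4, 26.8]
opening: 15.1
gripper_force: 30.0
guard top z above hinge [296.   420.38 428.56] x 207.0438465767935 2222
```

The force climbs to 27 N without travel, so the frame is on its stop. Now sliding the bolt (+y is tool -y).

```bash
python3 -m inch '{"delta_pos":[[0,-0.12,0],[0,-0.12,0],[0,-0.12,0],[0,-0.12,0],[0,-0.12,0],[0,-0.12,0],[0,-0.12,0],[0,-0.12,0],[0,0,0]],"rot":[[0,0,0],[0,0,0],[0,0,0],[0,0,0],[0,0,0],[0,0,0],[0,0,0],[0,0,0],[0,0,0]]}'
python3 -m inch '{"delta_pos":[[0,-0.1,0],[0,-0.1,0],[0,0,0]],"rot":[[0,0,0],[0,0,0],[0,0,0]]}'
python3 -c "
from h import *
o=get_obs();print(o['wrist_force'],(o['position']-hin)@yb)"
```

```text
clock: 19.5
position: [589.0, 120.8, 64.8]
ee_rot: [-0.002, 1.0, 0.015, 0.001]
wrist_force: [-9.2, -5.6, 25.5]
opening: 14.5
gripper_force: 30.0
clock: 19.8
position: [589.0, 121.4, 64.7]
ee_rot: [0.003, 1.0, 0.016, 0.0]
wrist_force: [-9.4, -22.1, 27.1]
opening: 14.8
gripper_force: 30.0
[ -9.4  -22.05  27.14] 37.11933809161966
```

Firm stop after 28.6 mm of travel, well past the bridge. I'll ease off while still gripping to check that the bolt holds.

```bash
python3 -m inch '{"delta_pos":[[0,0.1,-0.05],[0,0.06,-0.07],[0,0,-0.07],[0,0,-0.07],[0,0,-0.06],[0,0,-0.06],[0,0,0]],"rot":[[0,0,0],[0,0,0],[0,0,0],[0,0.05,0],[0,0.05,0],[0,0.05,0],[0,0,0]]}'
python3 - <<'E'
from h import *
o=get_obs();print(o["position"],o["wrist_force"])
c=capture("scene");cv2.imwrite("pics/s5.png",cv2.resize(c["img"][150:275,250:400],None,fx=4,fy=4)[...,::-1])
E
```

```text
clock: 20.5
position: [587.2, 120.9, 70.7]
ee_rot: [-0.001, 1.0, 0.014, 0.01]
wrist_force: [0.7, -5.4, -1.2]
opening: 14.6
gripper_force: 30.0
[587.17 120.94  70.72] [ 0.71 -5.42 -1.16]
```

View pics/s5.png

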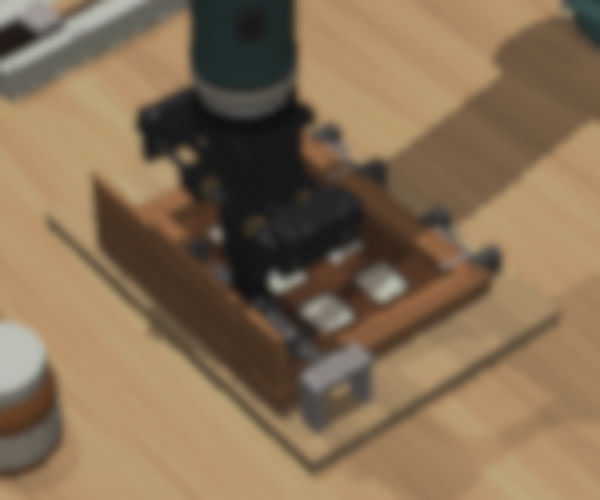

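The vertical force fell from 27 to -1 N, so the keeper now carries the spring load. The picture shows the frame flat and the rod entering the keeper at (320,370). Release and withdraw.

```bash
python3 -m inch '{"delta_pos":[[0,0,0],[0,0,0],[0,0,0],[0,0,0]],"rot":[[0,0,0],[0,0,0],[0,0,0],[0,0,0]]}' 0.35
python3 -m inch '{"delta_pos":[[0,0,-0.3],[0,0,-0.6],[0,0,-1],[0,0,-1],[0,0,-1],[0,0,-1],[0,0,-1],[0,0,-1],[-0.5,0,-0.5],[-1,0,0],[-1,0,0],[-1,0,0],[-0.5,0,0],[0,0,0],[0,0,0]],"rot":[[0,0,0],[0,0,0],[0,0,0],[0,0,0],[0,0,0],[0,0,0],[0,0,0],[0,0,0],[0,0,0],[0,0,0],[0,0,0],[0,0,0],[0,0,0],[0,0,0],[0,0,0]]}'
python3 - <<'E'
from h import *
o=get_obs();print(o["position"],o["wrist_force"])
c=capture("scene");a=cv2.resize(c["img"][100:300,180:420],None,fx=3,fy=3);cv2.imwrite("pics/s6.png",a[...,::-1])
W=cloud(c);L=(W-hin)@np.c_[xb,yb,zb]
m=(L[...,0]>195)&(L[...,0]<225)&(abs(L[...,1])<110)&(L[...,2]>30)&(L[...,2]<150)
print("guard top z above hinge (66 shut)",np.percentile(L[m][:,2],[90,97]),m.sum())
im=c["img"].astype(int);k=(abs(L[...,0]-175)<22)&(L[...,2]>45)&(L[...,2]<70)&(im.max(2)<70);print("knob y",np.percentile(L[k][:,1],[5,50,95]),k.sum())
E
```

```text
clock: 20.95
position: [587.8, 122.9, 71.5]
ee_rot: [-0.003, 1.0, 0.014, 0.011]
wrist_force: [0.5, 0.3, 0.4]
opening: 31.0
gripper_force: 0.0
clock: 22.45
position: [463.9, 118.0, 291.7]
ee_rot: [-0.003, 1.0, 0.014, 0.012]
wrist_force: [-0.6, 0.4, 0.2]
opening: 30.7
gripper_force: 0.0
[463.87 118.   291.68] [-0.58  0.39  0.23]
guard top z above hinge (66 shut) [71.63 73.74] 507
knob y [31.13 42.49 47.19] 71
```

View pics/s6.png

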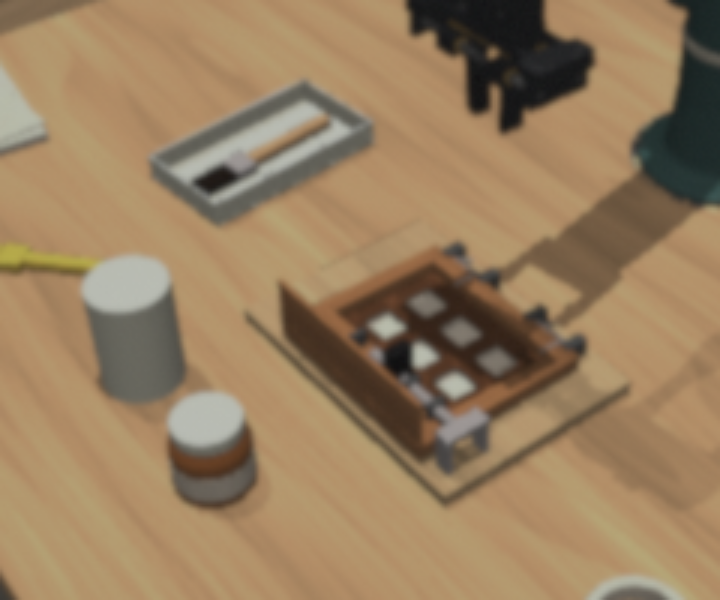

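The frame stays shut, with the guard top about 5 mm above its fully shut height, which matches the expected rise on the bolt. The rod is in the keeper at (460,440), the brush is in the tray at (260,155), and the jar and canister look undisturbed. Handing in.

```bash
python3 -c "
from cell import *
print(sign_off())"
```

```text
the job is handed in; nothing more can be done
None
```

I handed the job in at about 22.5 s, but no verdict came back: the brush lies flat in the tray, the frame is shut and held by the bolt under the keeper, and the arm is withdrawn, clear of everything.

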